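# Weigh the timber samples on the two-pan balance

### The job

Weigh the wooden samples: put every one of them on the left pan of the balance, load flat steel plate weights on the right pan until the beam stands level, and put all the weights that are not needed into the shallow wooden tray. Leave the marker, the tape measure and the carton where they are.

Things in the scene. Friction and masses are not known exactly. Their poses are not given: they have to be found in the camera images.
- beam (a joint): tilt of the beam (rad), 0 level, about -0.178 to 0.178 at its stops. Negative: left pan down (weight missing on the right); positive: right pan down (too much weight). Spring-centred: 70 g difference between the pans tilts it about 0.09, 140 g or more takes it to the stop, wherever the load lies on its pan. Settles in 1 s. The black needle in front hangs straight down when level
- balance: two-pan counter balance with a grey housing, fixed on the bench; origin under its centre, z up, its beam along its y axis, the left pan at y = +90 mm (to the robot's left), the right pan at y = -90 mm. The housing is 100 x 235 mm and, below the pans, 86 mm high; nothing of it rises above the pans.
- left_pan_top (a point): centre of the top face of the left pan (for the samples), a flat dark steel plate 140 mm (balance's x) x 120 mm (y) x 6 mm without a rim; its axes are those of the balance. It stays horizontal, 115 mm above the bench when the beam is level, and moves up and down by up to 16 mm with the beam
- right_pan_top (a point): centre of the top face of the right pan (for the weights), of the same size as the left one
- tray: shallow wooden tray for the weights, 136 (its x) x 160 (y) x 16 mm outside, walls and floor 5 mm, fixed on the bench; origin under its centre
- tray_in (a point): centre of the tray's inner floor, 5 mm above the bench; the inside measures 126 (x) x 150 (y) mm and 11 mm deep; axes of the tray
- long_1: flat steel plate weight, 140 g, 34 mm wide (its x) x 110 mm long (its y) x 6 mm thick, with an 8 mm slot, 22 mm deep, in its -y end; origin at the centre of its underside. Weights may lie on one another
- long_2: flat steel plate weight, 140 g, 34 mm wide (its x) x 110 mm long (its y) x 6 mm thick, with an 8 mm slot, 22 mm deep, in its -y end; origin at the centre of its underside. Weights may lie on one another
- short_1: flat steel plate weight, 70 g, 34 mm wide (its x) x 62 mm long (its y) x 6 mm thick, with an 8 mm slot, 22 mm deep, in its -y end; origin at the centre of its underside. Weights may lie on one another
- short_2: flat steel plate weight, 70 g, 34 mm wide (its x) x 62 mm long (its y) x 6 mm thick, with an 8 mm slot, 22 mm deep, in its -y end; origin at the centre of its underside. Weights may lie on one another
- oak_1: timber sample: plain brown oak block 32 mm wide (its x) x 82 mm long (its y) x 22 mm high; origin at the centre of its underside; weighs a whole multiple of 70 g. Samples may lie on one another. May be absent
- oak_2: timber sample: plain brown oak block 32 mm wide (its x) x 82 mm long (its y) x 22 mm high; origin at the centre of its underside; weighs a whole multiple of 70 g. Samples may lie on one another. May be absent
- rail_end: timber sample: beech rail end, a bar 45 mm wide (its x) and 45 mm high, 138 mm long (its y), of which the last 20 mm at its -y end are a thinner tenon 12 mm wide; origin at the middle of its length on the underside; weighs a whole multiple of 70 g. May be absent
- marker: felt marker lying on the bench, 18 x 123 x 20 mm; leave it alone; origin under its centre
- tape_measure: yellow tape measure, 72 x 86 x 34 mm, behind the balance; leave it alone; origin under its centre
- screw_box: cardboard carton, 68 x 104 x 58 mm, to the left of the balance; leave it alone; origin under its centre

How it is judged:
By the outcome, as a careful person would: the job done as asked, in the order asked, and still so for the second after the job is handed in, with the robot touching nothing.
Of oak_1, oak_2, rail_end only 2 to 3 are there at a start; the rules pass over those that are not, and their reading is None.
At some moment in a run one of long_1, long_2, short_1, short_2 may be knocked a few centimetres aside while the robot is not near it.
Once in a run the grip may slacken for a moment while it holds something.
It also fails if it takes over 210 s, if anything falls off the work surface, if the arm or the gripper's body presses on something with over 40 N, if the wrist force passes 120 N, or if a joint passes its speed limit or range.

### The arm

A 6-joint arm with a two-finger parallel gripper is mounted at the origin on a cart in front of the work surface, level with it; the furniture and walls round the work are solid. World frame = base frame: x ahead of the robot, y to its left, z up, the work surface at z = 0. Lengths are in m, angles in degrees, forces in N, time in s.
With the tool pointing down it reaches from about 0.35 to 0.875 m from the base axis. Payload 4.2 kg.
Tool frame: the origin (TCP) lies on the centre line of the jaws, within the pads' length; the fingertips stand 25 mm ahead of it and the grasp point (between the pads) lies 6 mm ahead of it; z points along the fingers, y is the line along which they close (so a half turn about z gives the same grasp; the last joint's range is limited). The gripper opens to 87 mm and grips with 3 to 60 N. Pads are 19 mm wide; open, the fingers measure 117 mm over their backs; the gripper's body (75 mm by 190 mm) begins 51 mm behind the grasp point.
Start: joints at [-60.355, 22.042, 0.453, 0, -68.411, -14.817], TCP at [0.16, -0.604, 0.248] pointing down, gripper open.
Joint ranges: [-179.83, 179.83], [-69.29, 118.12], [-61.27, 80.66], [-181.25, 117.63], [-171.15, -9.14], [-177.46, 177.46]. Speed limits (degrees/s): [159.86, 159.86, 180, 180, 180, 180].

### API

Orientations are given as a 3x3 rotation matrix whose columns are the frame's x, y, z axes.
In Python, from cell import ctrl, eyes gives the robot as it stands (ctrl), with the cameras (eyes). Calls block until the motion is done:
- ctrl.goto(position, orientation): joint-space move of the TCP to a pose.
- ctrl.move_l(position, v=0.15, rot=None, threshold=None): straight line of the TCP; rot=None keeps the orientation; v is the mean speed in m/s. With threshold (N) it stops when the force on the tool has changed by that much, and returns True; else False.
- ctrl.set_joints(angles): joint-space move.
- ctrl.move_gripper(opening, grasp_force=None): finger opening in m; grasp_force is the grip in N (None keeps the last); returns when the fingers have stopped.
- ctrl.pause(seconds).
- ctrl.ik(position, orientation): joint angles nearest the present ones, or None.
- ctrl.read_state(): the state.
- eyes.read_camera(name): name is "side" or "top" or "wrist"; returns the picture (400x640x3 uint8, red, green, blue); there is no depth.
- eyes.camera_params(name): a dict with "intrinsics" (3x3 intrinsics, pixels), "camera_from_world" (4x4, takes a point from world to camera coordinates); the wrist camera has in their place "hand_eye" (4x4, takes a point from camera to tool coordinates, whose origin is the TCP and whose axes are the flange's). Camera axes: x right, y down, z forward; pixel columns grow to the right and rows downward; lengths in m; the calibration is good to about 2 mm. A picture is of the moment at which its call begins: read the wrist's pose just before it. camera_params takes no time and is no camera call.
A pose or a line that the arm cannot do raises ctrl.IKError and nothing moves.
- ctrl.hand_in(): hands the job in; it is judged then, once.
The state is a dict: "clock": time; "joint_pos": joint angles; "dq": joint speeds; "tau": joint torques, N m; "tcp_pos": TCP position; "tcp_rot": TCP orientation; "wrist_force": force on the tool from outside, world axes, zero at the start; "moment": the same for the moment, N m; "gripper_width": finger opening in m; "grip_force": force on a finger pad.
Only numpy, scipy, OpenCV 4.12 (cv2) and the standard library are available. Lean on these libraries where they do the work, as an engineer would, in place of code of your own. Each camera call takes 0.05 s, during which the arm holds its last target. There are 200 camera calls.

## Working session

There is one attempt and no reset: what is moved stays moved. The work goes in short steps, each a Python script; the robot and the scene stay as the last script left them, time stands still between calls to the robot, and variables do not carry over. Pictures are saved under pics/ and viewed, at most 14 in all, crops included, and the job is handed in when it is done.

```bash
ls; mkdir -p pics
python3 - <<'E'
from cell import ctrl, eyes
import cv2,numpy as np
for n in("top","side"):
    cv2.imwrite(f"pics/{n}0.png",eyes.read_camera(n)[:,:,::-1])
    p=eyes.camera_params(n);print(n,p["intrinsics"],np.round(p["camera_from_world"],3))
print(eyes.camera_params("wrist"))
s=ctrl.read_state();print(s)
E
```

```text
cell.py
pics
top [[385.89923374   0.         323.56461876]
 [  0.         385.89923374 206.39562211]
 [  0.           0.           1.        ]] [[ 4.100e-02 -9.990e-01  4.000e-03 -1.000e-03]
 [-9.770e-01 -4.100e-02 -2.110e-01  5.740e-01]
 [ 2.110e-01  5.000e-03 -9.770e-01  1.439e+00]
 [ 0.000e+00  0.000e+00  0.000e+00  1.000e+00]]
side [[451.98087349   0.         325.57674988]
 [  0.         451.98087349 205.97964979]
 [  0.           0.           1.        ]] [[ 0.808  0.588  0.017 -0.469]
 [ 0.385 -0.508 -0.77  -0.11 ]
 [-0.445  0.629 -0.638  1.617]
 [ 0.     0.     0.     1.   ]]
{'intrinsics': array([[310.40194388,   0.        , 319.87459327],
       [  0.        , 310.40194388, 194.88150814],
       [  0.        ,   0.        ,   1.        ]]), 'hand_eye': array([[-3.63367308e-04, -9.55900909e-01, -2.93689155e-01,
         8.16787473e-02],
       [ 9.99999933e-01, -3.33518255e-04, -1.51714423e-04,
        -1.86073547e-04],
       [ 4.70732601e-05, -2.93689190e-01,  9.55900966e-01,
        -1.36005260e-01],
       [ 0.00000000e+00,  0.00000000e+00,  0.00000000e+00,
         1.00000000e+00]])}
{'clock': 0.1, 'joint_pos': array([-6.03565123e+01,  2.20870074e+01,  3.85929277e-01, -2.30186538e-02,
       -6.84111278e+01, -1.48168496e+01]), 'dq': array([-0.0134392 , -0.00128253,  0.26878623,  0.06488711,  0.04153054,
        0.02155749]), 'tau': array([ 7.09569031e-04, -3.91690671e+01,  1.87934035e+01,  4.23193216e+00,
        1.34343302e-02, -7.19355148e-05]), 'tcp_pos': array([ 0.15981719, -0.60370827,  0.24655656]), 'tcp_rot': array([[-9.66742387e-01, -2.55751331e-01, -6.43920111e-04],
       [-2.55752103e-01,  9.66740556e-01,  1.88679369e-03],
       [ 1.39953688e-04,  1.98872736e-03, -9.99998013e-01]]), 'wrist_force': array([-0.31191926, -0.07481107, -0.13803087]), 'moment': array([-0.01876168, -0.04111897,  0.01268067]), 'grip_force': 0.0, 'gripper_width': 0.087060118203673}
```

View pics/top0.png

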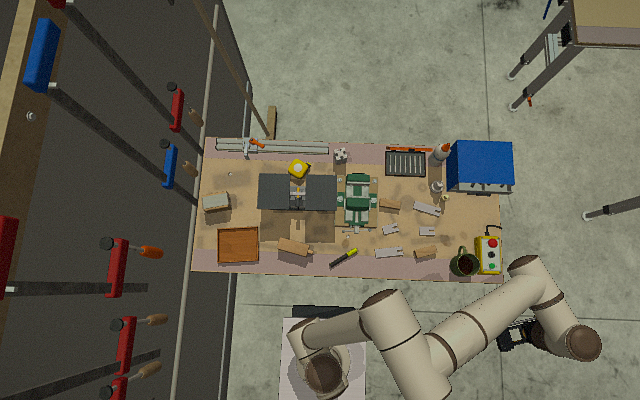

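View pics/side0.png

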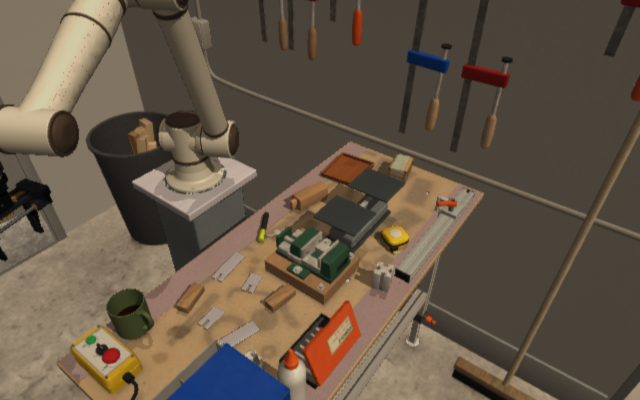

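The top view shows the weights and oak blocks on the right (x 380–440, y 200–255), the rail end at (295,247), the tray at (238,245), the balance at (297,192), and a green machine at (358,198) between the balance and the weights. The wrist camera will give closer views.

```bash
cat > h.py <<'E'
from cell import ctrl, eyes
import cv2,numpy as np
def cam(name,st=None):
    p=eyes.camera_params(name);K=p["intrinsics"]
    if name=="wrist":
        T=np.eye(4);T[:3,:3]=st["tcp_rot"];T[:3,3]=st["tcp_pos"]
        return K,T@p["hand_eye"]
    return K,np.linalg.inv(p["camera_from_world"])
def ray(K,W,uv,z):
    d=W[:3,:3]@np.linalg.solve(K,[uv[0],uv[1],1.]);o=W[:3,3]
    return o+d*(z-o[2])/d[2]
def R(a):  # tool down, tool y (closing line) at world angle a deg; 
    a=np.radians(a);y=np.array([np.cos(a),np.sin(a),0]);z=np.array([0,0,-1.]);return np.c_[np.cross(y,z),y,z]
def snap(tag,name="wrist"):
    st=ctrl.read_state();im=eyes.read_camera(name)[:,:,::-1]
    cv2.imwrite(f"pics/{tag}.png",im)
    K,W=cam(name,st);np.savez(f"pics/{tag}.npz",K=K,W=W);return im
def px(tag,uv,z):
    f=np.load(f"pics/{tag}.npz");return ray(f["K"],f["W"],uv,z)
E
python3 - <<'E'
from h import *
K,W=cam("top")
for n,uv,z in [("long a",(427,208),0),("long b",(388,253),0),("sh a",(390,229),0),("sh b",(428,231),0),("oakA",(389,203),.02),("oakB",(425,252),.02),("rail",(295,247),.045),("tray",(238,245),.01),("Lpan",(277,192),.115),("Rpan",(318,192),.115),("green",(358,198),.08),("marker",(344,257),.01)]:
    print(n,np.round(ray(K,W,uv,z),3))
s=ctrl.read_state();print(np.round(s["tcp_rot"],2))
for a in (90,-90):
  for p in ([.45,-.25,.4],[.55,-.25,.45],[.5,-.3,.45]):
    print(a,p,ctrl.ik(p,R(a)))
E
```

```text
long a [ 0.598 -0.397  0.   ]
long b [ 0.41 -0.24  0.  ]
sh a [ 0.506 -0.247  0.   ]
sh b [ 0.504 -0.399  0.   ]
oakA [ 0.608 -0.239  0.02 ]
oakB [ 0.417 -0.381  0.02 ]
rail [0.413 0.125 0.045]
tray [0.416 0.353 0.01 ]
Lpan [0.611 0.2   0.115]
Rpan [0.617 0.045 0.115]
green [ 0.609 -0.109  0.08 ]
marker [ 0.386 -0.066  0.01 ]
[[-0.97 -0.26 -0.  ]
 [-0.26  0.97  0.  ]
 [ 0.    0.   -1.  ]]
90 [0.45, -0.25, 0.4] [-10.96988214   7.05970554   1.65146567   0.         -84.59176013
 -79.03011786]
90 [0.55, -0.25, 0.45] [ -9.10654109  16.65224923  20.68352667   0.         -94.03127743
 -80.89345891]
90 [0.5, -0.3, 0.45] [-15.05806582  14.31001425  17.50238171   0.         -93.19236745
 -74.94193418]
-90 [0.45, -0.25, 0.4] [-10.96988214   7.05970554   1.65146567   0.         -84.59176013
 100.96988214]
-90 [0.55, -0.25, 0.45] [ -9.10654109  16.65224923  20.68352667   0.         -94.03127743
  99.10654109]
-90 [0.5, -0.3, 0.45] [-15.05806582  14.31001425  17.50238171   0.         -93.19236745
 105.05806582]
```

Run:
```python
from h import *
ctrl.goto([.43,-.3,.27],R(90)); im=snap("w1")
cv2.imwrite("pics/w1c.png",cv2.resize(im[60:360,160:560],(800,600),interpolation=cv2.INTER_CUBIC))
ctrl.goto([.45,.15,.4],R(90)); im=snap("w2"); print(ctrl.read_state()["clock"])
cv2.imwrite("pics/w2c.png",cv2.resize(im,(800,500),interpolation=cv2.INTER_CUBIC))
```

```text
3.425
```

View pics/w1c.png

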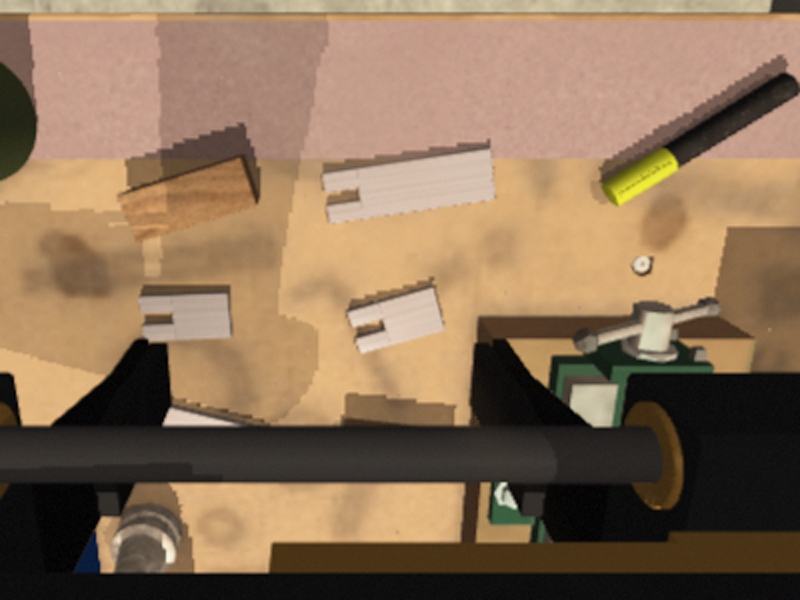

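View pics/w2c.png

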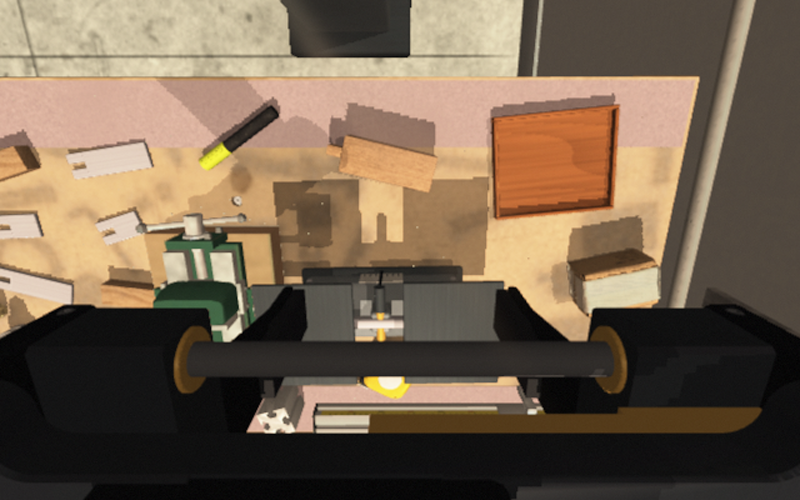

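Wrist views show both longs, both shorts, both oaks and the rail end (388,163 in w2c). The tray is at (555,160), and the carton, tape, marker and vise are visible too. Next I'll view from the far side, rectify to metric planes and detect the plates by code.

```bash
cat >> h.py <<'E'
def rect(tag,z,x0,x1,y0,y1,s=2):
    """metric picture of plane z: col = (y1-y)*1000*s, row = (x1-x)*1000*s  (x up, y left)"""
    f=np.load(f"pics/{tag}.npz");im=cv2.imread(f"pics/{tag}.png");C=np.linalg.inv(f["W"])
    w,h=int((y1-y0)*1000*s),int((x1-x0)*1000*s)
    A=np.array([[0,-1/(1000*s),x1],[-1/(1000*s),0,y1],[0,0,z],[0,0,1]])
    M=f["K"]@(C@A)[:3]
    return cv2.warpPerspective(im,M,(w,h),flags=cv2.INTER_LINEAR|cv2.WARP_INVERSE_MAP)
def plates(tag,x0,x1,y0,y1,z=.006,s=2):
    im=rect(tag,z,x0,x1,y0,y1,s);hsv=cv2.cvtColor(im,cv2.COLOR_BGR2HSV)
    m=((hsv[...,1]<50)&(hsv[...,2]>130)).astype(np.uint8)*255
    m=cv2.morphologyEx(m,cv2.MORPH_OPEN,np.ones((5,5)))
    out=[]
    for c in cv2.findContours(m,cv2.RETR_EXTERNAL,cv2.CHAIN_APPROX_NONE)[0]:
        (u,v),(a,b),_=r=cv2.minAreaRect(c);a,b=sorted((a/s,b/s))
        if not(27<a<42 and 50<b<122):continue
        P=cv2.boxPoints(r);e=max((P[1]-P[0],P[2]-P[1]),key=np.linalg.norm)
        out.append((round(x1-v/1000/s,4),round(y1-u/1000/s,4),round(float(np.degrees(np.arctan2(-e[0],-e[1]))%180),1),round(a,1),round(b,1)))
    return out   # x,y,angle of long axis (deg, world), width,length
E
python3 - <<'E'
from h import *
j=ctrl.read_state()["joint_pos"];
ctrl.goto([.48,.15,.4],R(-90)); snap("w3")
ctrl.goto([.50,-.3,.30],R(-90)); snap("w4");s=ctrl.read_state();print(s["clock"],s["joint_pos"].round())
for t in("w1","w4","w3","w2"):
    print(t,*plates(t,.33,.72,-.52,-.12),sep="\n ")
A=rect("w4",.022,.36,.66,-.48,-.16,2)
cv2.imwrite("pics/w4r.png",A)
B=rect("w3",.115,.33,.73,-.03,.47,1.6)
cv2.imwrite("pics/w3r.png",B)
E
```

```text
7.9 [-15.  16.  -1.  -0. -73. 105.]
w1
 (0.4131, -0.2375, 98.6, 31.7, 95.2)
 (0.5044, -0.3939, 92.3, 30.9, 59.1)
 (0.5072, -0.2488, 107.0, 31.8, 59.4)
w4
 (0.4154, -0.2436, 98.7, 32.4, 107.2)
 (0.5086, -0.2484, 107.2, 31.5, 59.9)
 (0.5967, -0.3952, 74.3, 31.4, 106.6)
w3
 (0.4148, -0.2414, 98.5, 32.5, 107.6)
 (0.5084, -0.2465, 107.7, 32.3, 60.4)
w2
 (0.4138, -0.2412, 98.5, 32.3, 108.7)
 (0.5046, -0.3909, 91.3, 32.3, 58.9)
 (0.5073, -0.2462, 107.1, 32.0, 60.9)
 (0.596, -0.3898, 73.6, 33.9, 102.9)
```

View pics/w4r.png

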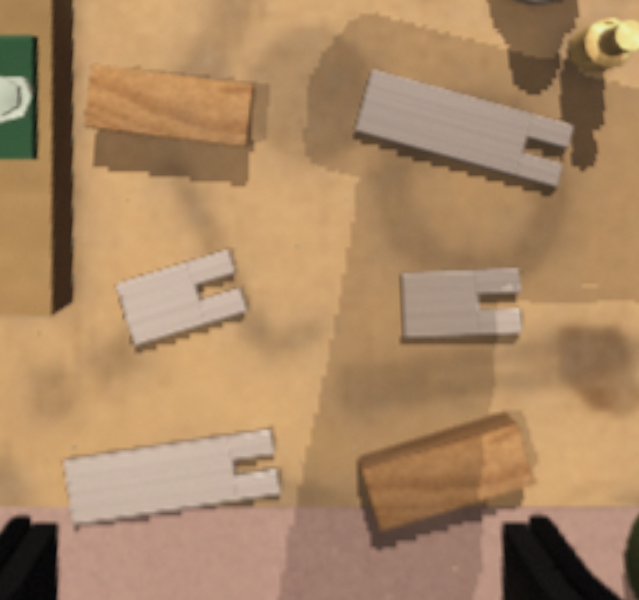

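View pics/w3r.png

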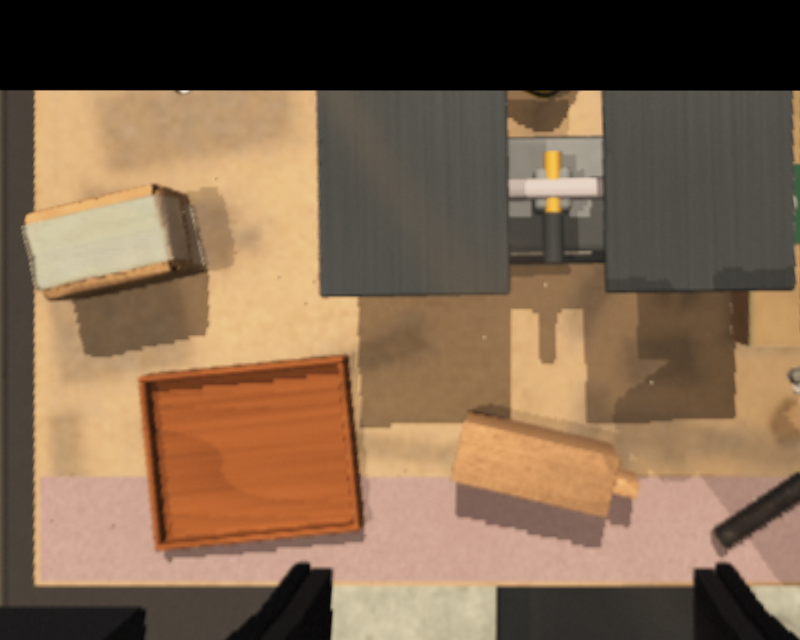

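Rectified views (w4r, 2 px/mm): oak A's top is centred at (170,105) with its long axis at 84°. Oak B's top is centred at (447,478), axis at about 107°. In w3r the left pan spans u 319–508 with its front edge at v 296, and the right pan spans u 605–793 with its front edge at v 290. The beam looks level. I'll rectify the rail and tray at their own heights.

Run:
```python
from h import *
A=rect("w3",.045,.35,.48,.02,.22,3)
B=rect("w3",.016,.33,.51,.25,.45,2.5)
cv2.imwrite("pics/c7.png",np.vstack([cv2.copyMakeBorder(x,0,0,0,600-x.shape[1],cv2.BORDER_CONSTANT) for x in (A,B)])[:600*2]);print(A.shape,B.shape)
im=np.zeros((450,800,3),np.uint8)
a=cv2.resize(A,None,fx=.75,fy=.75);b=cv2.resize(B,None,fx=.68,fy=.68)
im[:a.shape[0],:a.shape[1]]=a;im[:b.shape[0],460:460+b.shape[1]]=b
cv2.imwrite("pics/c7.png",im)
for n,p,a in(("A",[.6075,-.245,.03],84),("B",[.4213,-.3835,.03],107.4)):
  for d in(-90,90):print(n,a+d,np.round(ctrl.ik(p,R(a+d)),0))
for a in(90,-90):
  for p in([.61,.245,.15],[.61,.175,.15],[.61,.03,.14]):print(a,np.round(ctrl.ik(p,R(a)),0))
```

```text
(390, 600, 3) (450, 500, 3)AttributeError: 'NoneType' object has no attribute 'rint'

The above exception was the direct cause of the following exception:

Traceback (most recent call last):
TypeError: loop of ufunc does not support argument 0 of type NoneType which has no callable rint method
```

View pics/c7.png

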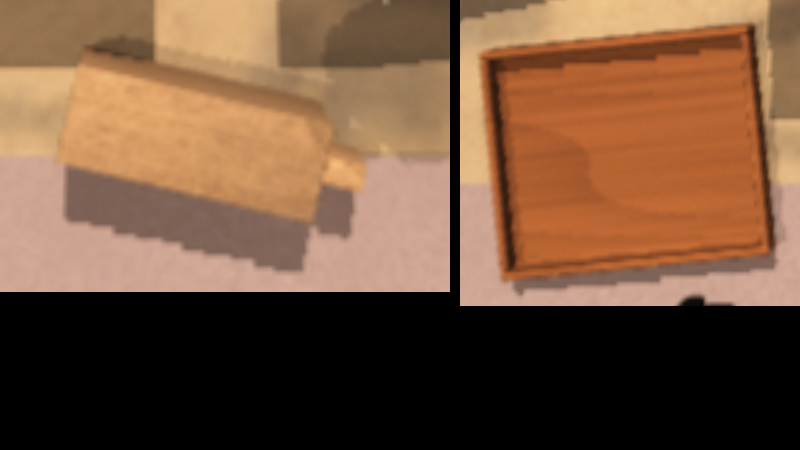

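The tray is centred at about (0.42, 0.351) with yaw 5.7°. The rail body is centred at (0.417, 0.132), axis at 76.5°. The IK call failed, so I'll check why.

Run:
```python
from h import *
f=lambda p,a:(lambda q:None if q is None else q.round().tolist())(ctrl.ik(p,R(a)))
for n,x,y,a in(("A",.6075,-.245,84),("B",.4213,-.3835,107.4),("rail",.4173,.1324,76.5),("tray",.42,.35,95.7),("long",.597,-.395,74),("L",.61,.245,0),("R",.61,.0,0)):
  for d in(-90,90):
   for z in (.03,.14,.25):print(n,a+d,z,f([x,y,z],a+d))
```

```text
A -6 0.03 None
A -6 0.14 None
A -6 0.25 None
A 174 0.03 [-8.0, 37.0, -9.0, 0.0, -45.0, 2.0]
A 174 0.14 [-8.0, 30.0, -3.0, 0.0, -57.0, 2.0]
A 174 0.25 [-8.0, 25.0, 5.0, 0.0, -70.0, 2.0]
B 17.400000000000006 0.03 [-26.0, 31.0, -22.0, -0.0, -38.0, -137.0]
B 17.400000000000006 0.14 [-26.0, 22.0, -16.0, 0.0, -52.0, -137.0]
B 17.400000000000006 0.25 [-26.0, 17.0, -7.0, 0.0, -66.0, -137.0]
B 197.4 0.03 [-26.0, 31.0, -22.0, 0.0, -38.0, 43.0]
B 197.4 0.14 [-26.0, 22.0, -16.0, 0.0, -52.0, 43.0]
B 197.4 0.25 [-26.0, 17.0, -7.0, 0.0, -66.0, 43.0]
rail -13.5 0.03 [39.0, 22.0, -40.0, 0.0, -28.0, 127.0]
rail -13.5 0.14 [39.0, 11.0, -33.0, 0.0, -46.0, 127.0]
rail -13.5 0.25 [39.0, 3.0, -24.0, 0.0, -63.0, 127.0]
rail 166.5 0.03 [39.0, 22.0, -40.0, 0.0, -28.0, -53.0]
rail 166.5 0.14 [39.0, 11.0, -33.0, 0.0, -46.0, -53.0]
rail 166.5 0.25 [39.0, 3.0, -24.0, 0.0, -63.0, -53.0]
tray 5.700000000000003 0.03 [57.0, 29.0, -25.0, 0.0, -36.0, 129.0]
tray 5.700000000000003 0.14 [57.0, 20.0, -19.0, 0.0, -50.0, 129.0]
tray 5.700000000000003 0.25 [57.0, 14.0, -10.0, 0.0, -65.0, 129.0]
tray 185.7 0.03 [57.0, 29.0, -
[... 329 characters left out ...]
.0, -50.0, 5.0]
long 164 0.14 [-21.0, 35.0, 7.0, 0.0, -62.0, 5.0]
long 164 0.25 [-21.0, 31.0, 16.0, 0.0, -74.0, 5.0]
L -90 0.03 [36.0, 37.0, -8.0, 0.0, -45.0, 54.0]
L -90 0.14 [36.0, 30.0, -3.0, 0.0, -57.0, 54.0]
L -90 0.25 [36.0, 25.0, 6.0, 0.0, -71.0, 54.0]
L 90 0.03 [36.0, 37.0, -8.0, 0.0, -45.0, -126.0]
L 90 0.14 [36.0, 30.0, -3.0, 0.0, -57.0, -126.0]
L 90 0.25 [36.0, 25.0, 6.0, 0.0, -71.0, -126.0]
R -90 0.03 [15.0, 34.0, -16.0, 0.0, -41.0, 75.0]
R -90 0.14 [15.0, 26.0, -10.0, 0.0, -54.0, 75.0]
R -90 0.25 [15.0, 20.0, -2.0, 0.0, -68.0, 75.0]
R 90 0.03 [15.0, 34.0, -16.0, 0.0, -41.0, -105.0]
R 90 0.14 [15.0, 26.0, -10.0, 0.0, -54.0, -105.0]
R 90 0.25 [15.0, 20.0, -2.0, 0.0, -68.0, -105.0]
```

```bash
cat >> h.py <<'E'
ZT=.25; ACC=[]
def w(): return ctrl.read_state()["gripper_width"]
def pick(x,y,a,z,width,force=40,zup=ZT):
    """a: closing direction (deg); z: TCP height of the grasp"""
    ctrl.move_gripper(width+.018,force); r=R(a)
    ctrl.goto([x,y,max(z+.08,.15)],r); ctrl.move_l([x,y,z],v=.12)
    ctrl.move_gripper(0.0,force); g=w()
    f0=ctrl.read_state()["wrist_force"][2]
    ctrl.move_l([x,y,zup],v=.2); ctrl.pause(.3)
    print("picked width",round(g,4),"after lift",round(w(),4),"dF",round(ctrl.read_state()["wrist_force"][2]-f0,2)); return abs(w()-width)<.006
def place(x,y,a,z,width,th=None,zlow=None,open_=.012):
    """descend to z, then (th) on to zlow until contact"""
    r=R(a); ctrl.goto([x,y,ZT],r); g=w(); print("arrive width",round(g,4))
    if abs(g-width)>.006: print("LOST"); return False
    ctrl.move_l([x,y,z+.015],v=.15)
    hit=ctrl.move_l([x,y,z if zlow is None else zlow],v=.03,threshold=th)
    print("set at",round(ctrl.read_state()["tcp_pos"][2],4),hit,"width",round(w(),4))
    ctrl.move_gripper(width+open_); ctrl.pause(.3); ctrl.move_l([x,y,ZT],v=.2); return True
E
python3 - <<'E'
from h import *
if pick(.4173,.1324,166.5,.031,.045):
    place(.605,.2415,-89.15,.146,.045,th=5,zlow=.126)
print(ctrl.read_state()["clock"])
ctrl.goto([.52,.15,.4],R(-90)); snap("w5")
cv2.imwrite("pics/w5r.png",rect("w5",.115,.40,.73,-.03,.37,1.6))
E
```

```text
picked width 0.0446 after lift 0.0445 dF -6.03
arrive width 0.0449
set at 0.1304 True width 0.0447
19.0833
```

View pics/w5r.png

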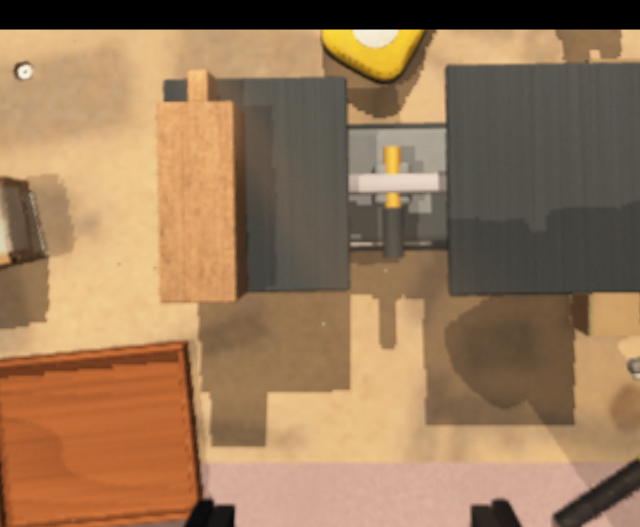

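The rail lies along x on the left pan's outer lane, with the pan down. Next, the oaks.

Run:
```python
from h import *
ctrl.goto([.5,-.2,.3],R(174))
if pick(.6075,-.245,174,.029,.032):
    place(.612,.1755,-89.15,.130,.032,th=5,zlow=.120,open_=.008)
    ctrl.goto([.5,-.2,.3],R(180))
    if pick(.4213,-.3835,197.4,.029,.032):
        ctrl.goto([.5,-.1,.3],R(220))
        place(.612,.1755,-89.15,.152,.032,th=5,zlow=.142,open_=.008)
print(ctrl.read_state()["clock"])
ctrl.goto([.52,.15,.4],R(-90)); snap("w6")
ctrl.goto([.50,-.3,.30],R(-90)); snap("w7")
print(*plates("w7",.33,.72,-.52,-.12),sep="\n")
a=rect("w6",.115,.43,.73,-.03,.37,1);b=rect("w7",.006,.36,.66,-.48,-.16,1)
cv2.imwrite("pics/w6r.png",np.hstack([a,b]))
```

```text
picked width 0.0319 after lift 0.032 dF -2.76
arrive width 0.0319
set at 0.1284 True width 0.0317
picked width 0.0318 after lift 0.0319 dF -3.33
arrive width 0.0318
set at 0.1504 True width 0.0316
41.4833
(0.4155, -0.2435, 98.8, 32.6, 107.7)
(0.5087, -0.2486, 107.2, 31.7, 59.4)
(0.5966, -0.3952, 74.4, 31.5, 106.6)
```

View pics/w6r.png

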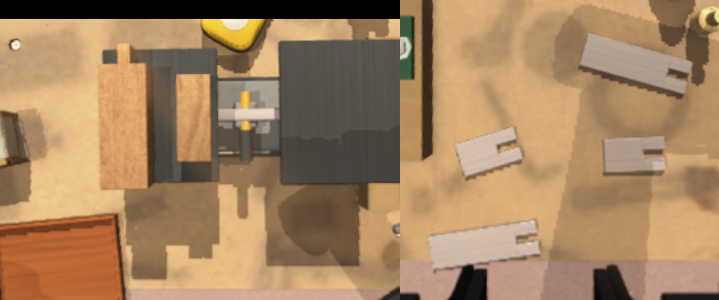

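All three samples are on the left pan, with the oaks stacked. Next, the first long weight. I'll relax the detector and look again before each pick.

```bash
sed -i 's/hsv\[...,1\]<50)&(hsv\[...,2\]>130/hsv[...,1]<60)\&(hsv[...,2]>95/' h.py
cat >> h.py <<'E'
def look(tag):
    ctrl.goto([.50,-.3,.30],R(-90)); snap(tag); P=plates(tag,.36,.72,-.52,-.16); print(*P,sep="\n"); return P
def near(P,x,y,long): return min((p for p in P if (p[4]>85)==long),key=lambda p:np.hypot(p[0]-x,p[1]-y))
def pickplate(p): return pick(p[0],p[1],p[2]+90,.0275,.034)
def beam(tag):
    ctrl.goto([.45,.15,.4],R(90)); ctrl.pause(.8); return snap(tag)
E
python3 - <<'E'
from h import *
print(*plates("w7",.36,.72,-.52,-.16),sep="\n");print()
P=look("w8")
if pickplate(near(P,.4155,-.2435,True)):
    ctrl.goto([.5,-.1,.3],R(220))
    place(.6175,.003,-89.15,.1595,.034,th=2.5,zlow=.156,open_=.01)
im=beam("b1");print(ctrl.read_state()["clock"])
ref=cv2.imread("pics/w2.png")
cv2.imwrite("pics/b1c.png",np.vstack([cv2.resize(i[195:280,195:425],None,fx=3.4,fy=3.4,interpolation=cv2.INTER_CUBIC) for i in(ref,im)]))
E
```

```text
(0.4151, -0.2433, 98.6, 34.4, 109.3)
(0.5061, -0.3944, 92.2, 32.9, 59.0)
(0.5087, -0.2486, 107.2, 33.1, 60.9)
(0.5965, -0.3955, 74.5, 33.2, 108.4)

(0.4149, -0.2436, 98.5, 34.8, 108.5)
(0.5061, -0.3945, 91.5, 32.8, 59.6)
(0.5087, -0.2486, 107.0, 33.1, 61.0)
(0.5965, -0.3954, 74.5, 33.0, 108.5)
picked width 0.0329 after lift 0.0328 dF -5.06
arrive width 0.0327
set at 0.1562 False width 0.0329
57.6417
```

View pics/b1c.png

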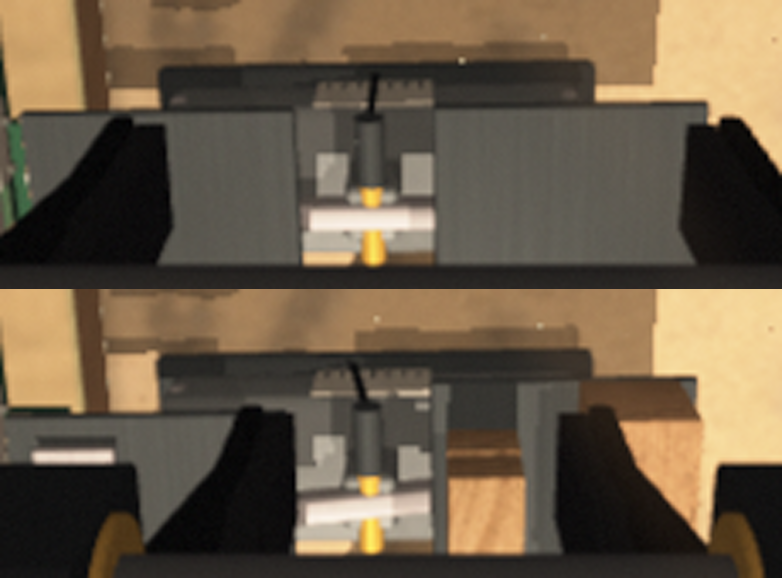

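```bash
cat >> h.py <<'E'
def edges(tag,yl=.262,yr=.035,xl=.5455,xr=.548):
    f=np.load(f"pics/{tag}.npz");C=np.linalg.inv(f["W"])
    for y,x in((yl,xl),(yr,xr)):
        for dz in(-.016,-.008,0,.008,.016):
            q=f["K"]@(C@[x,y,.115+dz,1])[:3];print(y,dz,np.round(q[:2]/q[2],1))
E
python3 - <<'E'
from h import *
edges("b1",yr=-.01)
def row(t,c,r0,r1):
    g=cv2.imread(f"pics/{t}.png")[r0:r1,c-2:c+3].mean((1,2));d=np.diff(g);return [(r0+i,int(v)) for i,v in enumerate(d) if abs(v)>12]
for t in("w2","b1"):
    for c in(205,215,335,350,390,397):print(t,c,row(t,c,210,250))
E
```

```text
0.262 -0.016 [394.2 221.9]
0.262 -0.008 [395.4 223.9]
0.262 0 [396.7 226. ]
0.262 0.008 [398.  228.2]
0.262 0.016 [399.4 230.4]
-0.01 -0.016 [214.6 223.5]
-0.01 -0.008 [212.9 225.5]
-0.01 0 [211.1 227.6]
-0.01 0.008 [209.3 229.8]
-0.01 0.016 [207.3 232.1]
w2 205 [(226, -59), (227, -55), (228, 28)]
w2 215 [(226, -58), (227, -53), (228, 27), (246, -14), (247, -15)]
w2 335 [(211, -15), (212, -25), (226, 31), (227, 12)]
w2 350 [(211, -18), (212, -23), (226, 29)]
w2 390 [(223, -57), (224, -82), (225, 14), (226, 14)]
w2 397 [(223, -56), (224, -83), (225, 15), (226, 12), (230, -19), (231, -19)]
b1 205 [(228, -61), (229, -75), (232, 29), (233, 13), (241, 30), (242, 55), (244, -26), (245, -69), (246, -62)]
b1 215 [(228, -33), (229, -39), (230, -30), (231, -19), (232, 30), (237, -20), (238, -16), (240, 15), (241, 61), (242, 69), (243, 18), (244, -24), (245, -89), (246, -89)]
b1 335 [(211, -17), (212, -27), (241, 27), (243, -25), (244, -14)]
b1 350 [(211, -23), (212, -24), (221, 16), (222, 23)]
b1 390 [(219, -55), (220, -85), (232, 29), (233, 45), (234, 14)]
b1 397 [(219, -61), (220, -85), (221, 23), (232, 30), (233, 44), (234, 14)]
```

The beam is still at its stop: the left edge moved 4 px, which is 16 mm. At least 140 g is missing, so I'll add the second long.

Run:
```python
from h import *
P=look("w9")
if pickplate(near(P,.5965,-.3954,True)):
    ctrl.goto([.5,-.1,.3],R(220))
    place(.6175,.063,-89.15,.1595,.034,th=2.5,zlow=.156,open_=.01)
im=beam("b2");print(ctrl.read_state()["clock"])
def row(t,c,r0,r1):
    g=cv2.imread(f"pics/{t}.png")[r0:r1,c-2:c+3].mean((1,2));d=np.diff(g);return [(r0+i,int(v)) for i,v in enumerate(d) if abs(v)>12]
for t in("w2","b1","b2"):
    for c in(205,215,335,350,390):print(t,c,row(t,c,210,250))
cv2.imwrite("pics/b2c.png",cv2.resize(im[195:280,195:425],None,fx=3.4,fy=3.4,interpolation=cv2.INTER_CUBIC))
```

```text
(0.5061, -0.3944, 92.2, 32.7, 59.6)
(0.5088, -0.2487, 107.0, 33.2, 60.6)
(0.5966, -0.3955, 74.4, 33.0, 108.3)
picked width 0.0327 after lift 0.0326 dF -3.31
arrive width 0.0325
set at 0.156 False width 0.0328
75.0333
w2 205 [(226, -59), (227, -55), (228, 28)]
w2 215 [(226, -58), (227, -53), (228, 27), (246, -14), (247, -15)]
w2 335 [(211, -15), (212, -25), (226, 31), (227, 12)]
w2 350 [(211, -18), (212, -23), (226, 29)]
w2 390 [(223, -57), (224, -82), (225, 14), (226, 14)]
b1 205 [(228, -61), (229, -75), (232, 29), (233, 13), (241, 30), (242, 55), (244, -26), (245, -69), (246, -62)]
b1 215 [(228, -33), (229, -39), (230, -30), (231, -19), (232, 30), (237, -20), (238, -16), (240, 15), (241, 61), (242, 69), (243, 18), (244, -24), (245, -89), (246, -89)]
b1 335 [(211, -17), (212, -27), (241, 27), (243, -25), (244, -14)]
b1 350 [(211, -23), (212, -24), (221, 16), (222, 23)]
b1 390 [(219, -55), (220, -85), (232, 29), (233, 45), (234, 14)]
b2 205 [(228, -60), (229, -59), (230, 28), (239, 35), (244, -16), (245, -45), (246, -36)]
b2 215 [(228, -60), (229, -54), (230, 25), (233, -20), (234, -17), (238, 30), (239, 89), (240, 34), (244, -24), (245, -89), (246, -90)]
b2 335 [(211, -17), (212, -27), (243, 16), (244, 17), (245, -19), (246, -22)]
b2 350 [(211, -24), (212, -24), (223, 15), (224, 22)]
b2 390 [(221, -57), (222, -84), (235, 62), (236, 24)]
```

View pics/b2c.png

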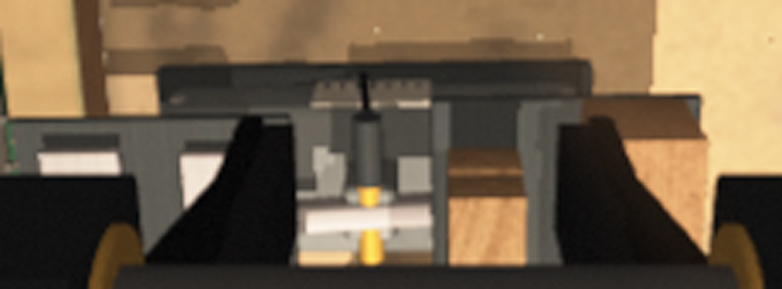

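Now at half tilt, so exactly 70 g is missing. One short goes on the right pan, the other in the tray.

Run:
```python
from h import *
P=look("w10")
if pickplate(near(P,.5088,-.2487,False)):
    ctrl.goto([.5,-.1,.3],R(220))
    place(.6175,.003,-89.15,.158,.034,th=2.5,zlow=.155,open_=.01)
    ctrl.pause(.5)
    im=beam("b3");print(ctrl.read_state()["clock"])
    def row(t,c,r0,r1):
        g=cv2.imread(f"pics/{t}.png")[r0:r1,c-2:c+3].mean((1,2));d=np.diff(g);return [(r0+i,int(v)) for i,v in enumerate(d) if abs(v)>12]
    for t in("w2","b3"):
        for c in(205,390):print(t,c,row(t,c,210,250))
    P=look("w11")
    if pickplate(near(P,.506,-.394,False)):
        ctrl.goto([.5,-.1,.3],R(185.7)); place(.42,.351,185.7,.0345,.034,th=4,zlow=.032,open_=.012)
ctrl.goto([.45,.15,.45],R(90)); ctrl.pause(.5); im=snap("f1"); print(ctrl.read_state()["clock"])
ctrl.goto([.5,.15,.42],R(-90)); im2=snap("f2")
cv2.imwrite("pics/fin.png",np.hstack([cv2.resize(im,(400,250)),cv2.resize(im2,(400,250))]))
cv2.imwrite("pics/fin.png",np.vstack([im[40:240,:],im2[40:240,:]]))
```

```text
(0.5061, -0.3943, 92.1, 32.8, 59.5)
(0.5088, -0.2487, 106.9, 33.2, 60.6)
picked width 0.0327 after lift 0.0329 dF -3.18
arrive width 0.0329
set at 0.155 False width 0.0331
92.0833
w2 205 [(226, -59), (227, -55), (228, 28)]
w2 390 [(223, -57), (224, -82), (225, 14), (226, 14)]
b3 205 [(226, -59), (227, -53), (228, 25), (245, -35), (246, -25)]
b3 390 [(223, -56), (224, -82), (237, 32), (238, 50), (239, 15)]
(0.5063, -0.3944, 91.5, 32.7, 59.6)
picked width 0.0327 after lift 0.0328 dF -3.0
arrive width 0.033
set at 0.0329 True width 0.0328
109.25
```

View pics/fin.png

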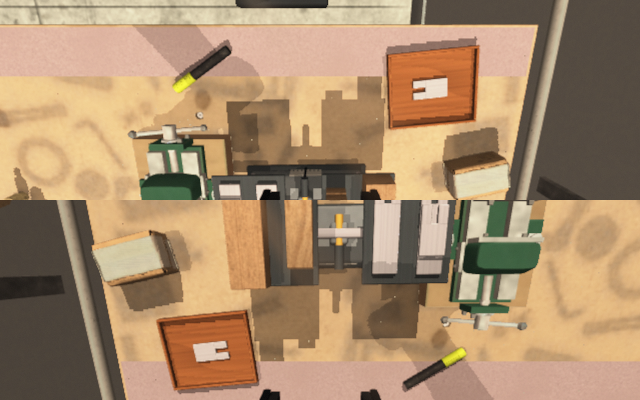

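The beam is level: the pan edges match the empty-balance picture. The samples are on the left pan, two longs and a short are on the right pan, and the other short is flat in the tray at (430,90).

```bash
python3 -c "
from cell import ctrl, eyes
print(ctrl.hand_in())"
```

```text
the job is handed in; nothing more can be done
None
```

The job is handed in: all three samples (350 g together) are on the left pan, balanced level by both long weights and one short on the right. The spare short is in the tray, and the marker, tape measure and carton were left alone.

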